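# Pry open the stuck cover of a steel parts box

### The arm

A 6-joint arm with a two-finger parallel gripper is mounted at the origin on a cart in front of the work surface, level with it; the furniture and walls round the work are solid. World frame = base frame: x ahead of the robot, y to its left, z up, the work surface at z = 0. Lengths are in mm, angles in rad, forces in N, time in s.
With the tool pointing down it reaches from about 275 to 750 mm from the base axis. Payload 10.2 kg.
Tool frame: the origin (TCP) lies midway between the tips of the shut fingers; the grasp point (between the pads) lies 19 mm behind it (ctrl.grasp_offset is the distance from the TCP to the grasp point, in mm); z points along the fingers, y is the line along which they close (so a half turn about z gives the same grasp; the last joint's range is limited). The gripper opens to 85 mm and grips with 20 to 120 N. Pads are 22 mm wide; open, the fingers measure 114 mm over their backs; the gripper's body (76 mm by 85 mm) begins 54 mm behind the grasp point. The pads swing forward as they close: fully open they stand 13 mm farther back than shut.
Start: joints at [-0.223, 0.313, 1.498, -0, 1.331, -0.223], TCP at [525.006, -0.013, 231.294] pointing down, gripper open.
Joint ranges: [-2.94, 2.94], [-0.97, 2.17], [0.19, 2.56], [-1.23, 4.37], [0.02, 3.11], [-2.88, 2.88]. Speed limits (rad/s): [2.39, 2.39, 3.01, 3.14, 3.14, 3.14].

### API

Orientations are given as a unit quaternion [w, x, y, z].
In Python, from rig import ctrl, viewer, models gives the robot as it stands. The module is installed in compiled form; this text tells all that it offers.
- The arm moves only by the shell command python3 -m pendant 'ROWS' [OPENING] [FORCE]. ROWS is text: rows parted by semicolons, each of 4 numbers parted by spaces: the shift along the tool's x, y, z in m, then the turn about the tool's z in rad. In form: x y z yaw; .... A call has 1 to 10 rows; each row shifts and turns the commanded pose from where the row before left it, along the tool's axes as they then stand; what a row does not reach is not made up. A row lasts 1/8 s, in which the tool goes at most 62.5 mm and 10.7 degrees, less where a joint would pass 70% of its speed; a pose out of reach is approached as far as the arm can. A call is refused whole if a number of a shift passes 0.0625 or a number of a turn 0.188, either way. A call with a gripper value outside its range is refused whole. OPENING is the opening, from 0 (shut) to 1 (fully open), set as the call begins (- or left out, the last holds). The fingers move at their own pace and stop on an object; FORCE is the grip in N (left out, the last holds). Time passes only in rows, so rows that do not move let the fingers close. It gives the time, the measured TCP pose, the force, the opening and the grip force at its end, in the units of the state.
- ctrl.sense(): the state, without advancing time (a new reading comes with each control period).
- viewer.capture(name): name is "scene" or "side" or "wrist"; returns a dict with "color" (400x640x3 uint8, red, green, blue), "vertical_fov" (degrees; the focal length in pixels is half the picture's height over the tangent of half this angle, whatever the lens; pixels are square), "cx", "cy" (the principal point, pixels), "pose" (4x4, takes a point from camera to world coordinates). Camera axes: x right, y down, z forward; pixel columns grow to the right and rows downward; lengths in mm; the calibration is good to about 2 mm. A picture is of the moment at which its call begins. There is no depth.
- ctrl.finish_job(): hands the job in; it is judged then, once.
Trained networks look in the newest picture that a camera, given by its name, has taken for a name from the list of things; names that differ only in an ending like _2 or _b are one class to them, and where a whole thing is asked for, a point or a joint stands for the part that bears it (a point fixed in the world has none). Each returns a list of dicts, best first, with "p" (0 to 1); they miss things now and then, are a little off and sometimes report something else, mostly with a low value. They report only what shows in the picture. A call takes as long as a camera call. They do not tell look-alikes from the thing itself.
- models.boxes_of(camera, query): "at" ([x, y, z] in mm, in world coordinates, good to about 4 mm: the middle of the surface that is visible of it).
The state is a dict: "time_s": time; "joints": joint angles; "dq": joint speeds; "tau": joint torques, N m; "eef_pos": TCP position; "ee_rot": TCP orientation; "force": force on the tool from outside, world axes, zero at the start; "wrist_torque": the same for the moment, N m; "grip_width": opening from 0.0 (shut) to 1.0 (fully open); "grip_force": force on a finger pad.
Only numpy, scipy, OpenCV 4.12 (cv2) and the standard library are available. Lean on these libraries where they do the work, as an engineer would, in place of code of your own. Each camera call takes 0.05 s, during which the arm holds its last target. There are 200 camera calls.

### The job

The hinged cover of the grey steel parts box is held shut by its catch: work the thin blade of the flat pry lever into the notch under the cover's front edge, lever it past the catch and swing it up with the lever until it stands upright or leans back. Use only the lever on the cover, keeping the gripper off it, and do not disturb the spanner, cup, foil tray and flat case. Then lay the lever down flat on the bench and let go of it; the cover stays open.

Things in the scene. Friction and masses are not known exactly. Their poses are not given: they have to be found in the camera images.
- parts_box: grey steel box fixed to the bench, 124 deep (x) x 164 wide (y) x 79 mm high with cover shut. Origin: centre of its underside; +x points from the notched front to the hinged back. A notch 60 mm wide is cut in the middle of the front wall, from 68 to 76 mm (cover's underside) above the bench; its lower edge (the fulcrum) is 7 mm thick. Hollow; holds a piston (46 mm high) and a sprocket
- notch (a point): middle of the notch in the plane of the front wall, 72 mm above the bench; axes as the box (a blade enters along +x)
- hinge_line (a point): middle of the hinge axis at the box's back top edge, 65 mm behind the box's centre and 76.5 mm above the bench; the axis runs along the box's y
- cover: the cover, a flat grey steel plate 127 x 164 x 3 mm lying flush on the box; origin on the hinge axis, its -x points to the front edge when shut. A tongue of the catch hangs 14 mm down inside, 20 mm behind the front edge and 64 mm to the +y side; keep the blade in the middle
- cover_edge (a point): middle of the cover's front edge, 127 mm from the hinge axis
- cover_angle (a joint): opening angle of the cover (rad): 0 shut, 1.57 upright, stop at 1.85. A sprung ball catch holds it with about 6 N at the front edge over the first 5 mm of lift; a stiff hinge then keeps it wherever it is left (about 1 to 2 N at the edge to move it)
- pry_lever: flat pry lever on the bench, 170 mm long, 0.12 kg: black handle 100 x 24 x 20 mm (x -55 to 45 mm), neck 12 x 6 mm (x 45 to 60), steel blade 20 wide and 3 mm thick up to x = 115 mm; neck and blade run 10 mm above the handle's underside. Origin: on the handle's underside, 115 mm behind the tip; +x points to the tip, z up
- lever_tip (a point): middle of the blade's tip
- lever_grip (a point): middle of the handle, 115 mm behind the tip: where to grasp
- spanner: bystander: bright combination spanner 190 x 31 x 9 mm, lying on the bench; origin at the centre of its underside
- cup: bystander: small red cup, 57 mm across, 50 mm high; origin at the centre of its underside
- foil_tray: bystander: foil tray of small parts, 88 x 118 x 50 mm; origin at the centre of its underside
- flat_case: bystander: flat black case, 100 x 217 x 36 mm; origin at the centre of its underside
Not all that is in view belongs to the job. There is more than one size of the pry_lever; the job needs the larger.

How it is judged:
By the outcome, as a careful person would: the job done as asked, in the order asked, and still so for the second after the job is handed in, with the robot touching nothing.
It also fails if it takes over 56 s, if anything falls off the work surface, if the arm or the gripper's body presses on something with over 40 N, if the wrist force passes 120 N, or if a joint passes its speed limit or range.

## Working session

There is one attempt and no reset: what is moved stays moved. The work goes in short steps, Python scripts to look and compute and a shell command to move; the robot and the scene stay as the last step left them, time stands still between calls to the robot, and variables do not carry over. Pictures are saved under pics/ and viewed, at most 12 in all, crops included, and the job is handed in when it is done.

```bash
mkdir -p pics; python3 - <<'E'
from rig import ctrl, viewer, models
import cv2
s=ctrl.sense();print(s['eef_pos'],s['ee_rot'],s['grip_width'],s['time_s'])
for c in ['scene','side','wrist']:
    r=viewer.capture(c);cv2.imwrite(f'pics/{c}0.png',r['color'][:,:,::-1])
    print(c,r['vertical_fov'],r['cx'],r['cy'],r['pose'].round(3).tolist())
    for q in ['parts_box','notch','hinge_line','cover_edge','pry_lever','lever_tip','lever_grip','spanner','cup','foil_tray','flat_case']:
        print(q,[([round(v) for v in d['at']],round(d['p'],2)) for d in models.boxes_of(c,q)[:3]])
E
```

```text
[5.24744986e+02 5.33876704e-02 2.30735180e+02] [-5.47269697e-04  7.07121347e-01  7.07091920e-01 -3.42639407e-04] 1.0009247713106966 0.0
scene 49.923221478955796 317.26226070083374 200.80475222024333 [[0.52, -0.348, 0.78, -498.678], [-0.854, -0.226, 0.469, -512.405], [0.014, -0.91, -0.415, 619.629], [0.0, 0.0, 0.0, 1.0]]
parts_box [([554, 6, 63], 0.86)]
notch [([551, 0, 67], 0.72)]
hinge_line [([552, 1, 58], 0.58)]
cover_edge [([585, 20, 83], 0.97)]
pry_lever [([381, -52, 12], 0.75), ([470, 276, 11], 0.52)]
lever_tip [([462, 276, 17], 0.67), ([386, -54, 10], 0.67)]
lever_grip [([466, 275, 17], 0.53), ([386, -51, 9], 0.52)]
spanner [([444, -282, 4], 0.57)]
cup [([625, -285, 35], 0.75), ([554, 3, 62], 0.73)]
foil_tray [([628, 391, 32], 0.93)]
flat_case [([474, 506, 39], 0.66)]
side 56.14499405298879 323.7778820135064 199.59483992976848 [[-0.983, -0.095, 0.157, 343.91], [-0.182, 0.604, -0.776, 1081.705], [-0.021, -0.791, -0.611, 846.144], [0.0, 0.0, 0.0, 1.0]]
parts_box [([589, 74, 83], 0.91)]
notch [([586, 70, 80], 0.6)]
hinge_line [([593, 72, 80], 0.6)]
cover_edge [([595, 38, 81], 0.94)]
pry_lever [([454, 284, 20], 0.72)]
lever_tip [([454, 286, 14], 0.9), ([388, -49, 11], 0.4), ([591, 73, 81], 0.27)]
lever_grip [([387, -45, 10], 0.68), ([458, 288, 15], 0.66)]
spanner []
cup [([640, -268, 31], 0.49)]
foil_tray [([647, 392, 28], 0.95), ([593, 37, 78], 0.71)]
flat_case [([479, 538, 36], 0.56)]
wrist 67.17577749260826 322.0334350668114 203.01366254193374 [[1.0, 0.0, 0.001, 525.876], [0.001, -0.965, -0.261, 64.077], [0.001, 0.261, -0.965, 374.947], [0.0, 0.0, 0.0, 1.0]]
parts_box [([593, 34, 81], 0.55)]
notch [([598, 37, 81], 0.85)]
hinge_line [([590, 36, 81], 0.78)]
cover_edge [([594, 36, 81], 0.85)]
pry_lever []
lever_tip [([396, -53, 16], 0.58)]
lever_grip [([594, 38, 80], 0.3)]
spanner [([462, -205, 8], 0.66)]
cup []
foil_tray []
flat_case []
```

View pics/scene0.png

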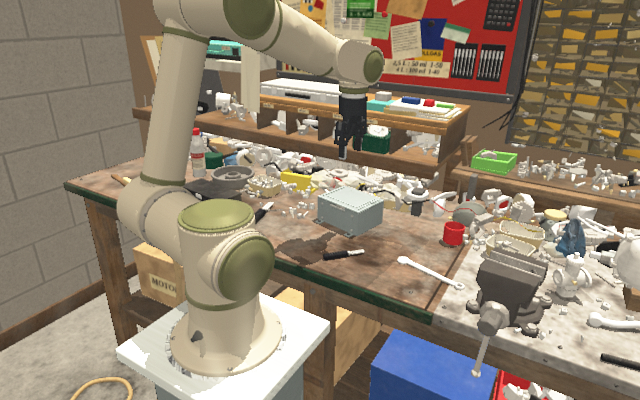

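View pics/side0.png

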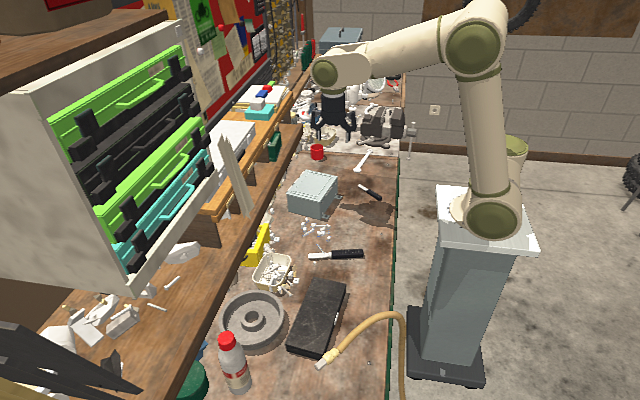

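View pics/wrist0.png

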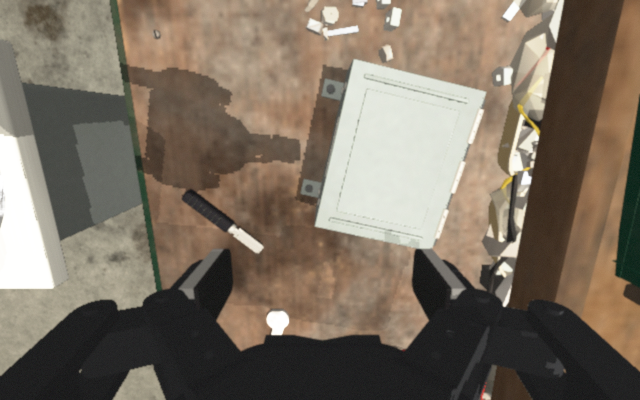

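The wrist picture shows the box cover corners at (353,60), (485,92), (433,249), (316,226), with the hinges on the right and the front at left. There are two lever candidates:
- **Small one:** scene (343,254), side (370,190), wrist (222,220).
- **Large one:** scene (262,213), side (335,255).

The one at side (335,255) looks longer. I'll measure both and check it in an enlarged crop.

```bash
cat > h.py <<'E'
import numpy as np, cv2
def ray(r,uv,z):
    f=200/np.tan(np.radians(r['vertical_fov'])/2);P=np.array(r['pose'])
    d=P[:3,:3]@np.array([(uv[0]-r['cx'])/f,(uv[1]-r['cy'])/f,1]);o=P[:3,3]
    return (o+d*(z-o[2])/d[2])
def proj(r,p):
    f=200/np.tan(np.radians(r['vertical_fov'])/2);P=np.array(r['pose'])
    c=P[:3,:3].T@(np.array(p,float)-P[:3,3]);return np.array([r['cx']+f*c[0]/c[2],r['cy']+f*c[1]/c[2]])
E
python3 - <<'E'
from h import *
from rig import viewer
r=viewer.capture('wrist')
c=[ray(r,p,79) for p in [(353,60),(485,92),(433,249),(316,226)]]
for p in c: print(p.round(1))
print('centre',np.mean(c,0)); print('yaws',[np.degrees(np.arctan2(*(b-a)[[1,0]])) for a,b in [(c[0],c[1]),(c[3],c[2])]],np.degrees(np.arctan2(-(c[0]-c[3])[0],(c[0]-c[3])[1])))
print([np.linalg.norm(c[i]-c[i-1]).round() for i in range(4)])
print('small',ray(r,(186,194),15),ray(r,(260,248),10))
s=viewer.capture('side')
print('big',ray(s,(363,253),15),ray(s,(309,257),11.5))
print('small',ray(s,(360,184),15),ray(s,(382,199),15))
im=s['color'][:,:,::-1];cv2.imwrite('pics/crop.png',cv2.resize(im[170:290,270:410],None,fx=5,fy=5,interpolation=cv2.INTER_CUBIC)[:600])
E
```

```text
[554.1 117.8  79. ]
[677.1  90.7  79. ]
[644.1 -66.5  79. ]
[520.  -40.7  79. ]
centre [598.7956362   25.32157549  79.        ]
yaws [np.float64(-12.42649137398281), np.float64(-11.738564613489329)] -12.14886188423003
[np.float64(162.0), np.float64(126.0), np.float64(161.0), np.float64(127.0)]
small [359.27477093 -21.81830041  15.        ] [445.19612809 -95.54168792  10.        ]
big [390.36522682 269.85786477  15.        ] [550.62085466 309.79000173  11.5       ]
small [438.37356855 -91.28606944  15.        ] [349.95119999 -10.10011104  15.        ]
```

View pics/crop.png

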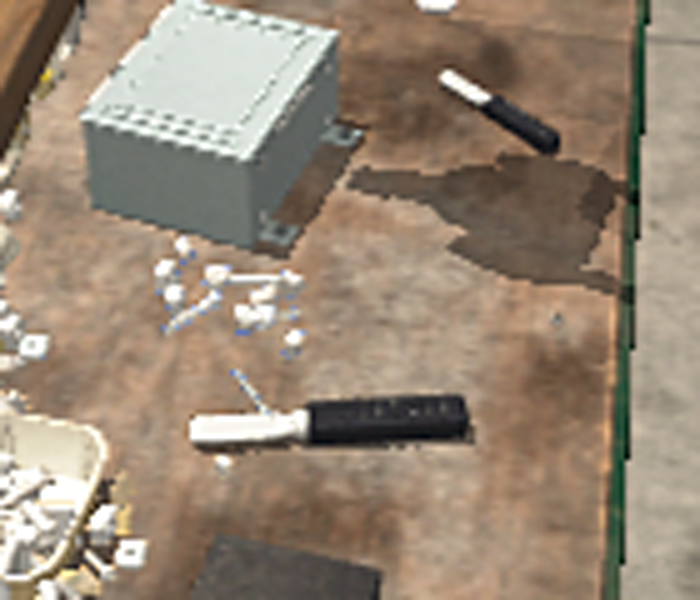

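The crop confirms it. The large lever has its handle end at crop (468,418) and its tip at crop (190,430). It is about 165 mm long, against about 115 mm for the small one, so this is the 170 mm lever. I'll move above it and take a closer look.

```bash
python3 -m pendant '0.0575 -0.0135 0 0; 0.0575 -0.0135 0 0; 0.0575 -0.0135 0 0; 0.0575 -0.0135 0 0; 0.0575 -0.0135 0 0'
python3 -m pendant '0 0 0 0.187; 0 0 0 0.187; 0 0 0 0.187; 0 0 0 0.187; 0 0 0 0.187; 0 0 0 0.187; 0 0 0 0.187; 0 0 0 0; 0 0 0 0'
python3 - <<'E'
from rig import viewer
import cv2
r=viewer.capture('wrist');cv2.imwrite('pics/w1.png',r['color'][:,:,::-1])
E
```

```text
time_s: 2.52
eef_pos: [456.8, 289.3, 231.4]
ee_rot: [0.0, 0.707, 0.707, 0.0]
force: [0.6, -0.5, -0.2]
grip_width: 1.003
grip_force: 0.0
time_s: 3.65
eef_pos: [457.5, 287.5, 231.3]
ee_rot: [0.0, 0.991, 0.132, -0.0]
force: [-0.1, 0.7, 0.8]
grip_width: 0.999
grip_force: 0.0
```

View pics/w1.png

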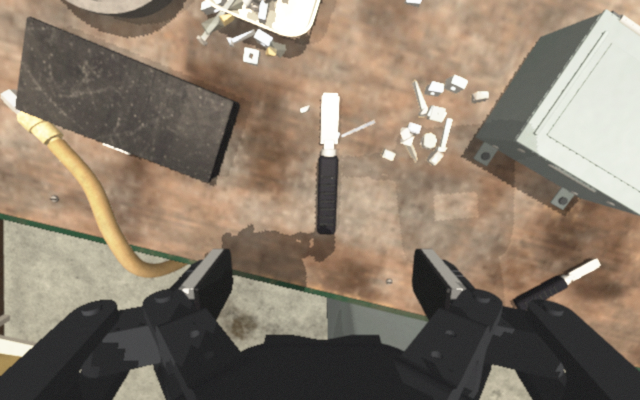

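The wrist view shows the large lever with its tip at (330,94), the handle's front at (328,157) and its back end at (326,233). It is nearly aligned with the tool x axis.

```bash
python3 - <<'E'
from h import *
from rig import viewer,ctrl
from scipy.spatial.transform import Rotation as R
r=viewer.capture('wrist')
t=ray(r,(330.5,94),11.5);e=ray(r,(326,233),15);m=ray(r,(328,157),20)
s=ctrl.sense();q=s['ee_rot'];M=R.from_quat([q[1],q[2],q[3],q[0]]).as_matrix()
print(t,e,m,np.linalg.norm((t-e)[:2]))
y=np.arctan2(*(t-e)[[1,0]]);tx=np.arctan2(M[1,0],M[0,0]);print('lever yaw',y,'tool x yaw',tx)
u=np.array([np.cos(y),np.sin(y),0]);g=(t[:2]-115*u[:2]+e[:2]+55*u[:2])/2+15*u[:2];print('grip pt',g,'tool shift',M.T@np.r_[g-s['eef_pos'][:2],0])
E
```

```text
[554.08386038 301.6223717   11.5       ] [391.58601249 262.20786606  15.        ] [485.44966543 285.70175736  20.        ] 167.2096104440064
lever yaw 0.2379584942909963 tool x yaw 0.2641196053021312
grip pt [458.25761811 278.37933177] tool shift [-1.65088968e+00  8.98746778e+00 -1.60243556e-04]
```

```bash
python3 -m pendant '0.001 0.009 0 0.026; 0 0 0.055 0; 0 0 0.055 0; 0 0 0.055 0; 0 0 0.045 0; 0 0 0.018 0; 0 0 0 0; 0 0 0 0' 0.6
python3 -m pendant '0 0 0 0; 0 0 0 0; 0 0 0 0; 0 0 0 0; 0 0 0 0; 0 0 0 0' 0 110
```

```text
time_s: 4.75
eef_pos: [461.5, 279.0, 4.3]
ee_rot: [-0.0, 0.993, 0.118, 0.001]
force: [-1.1, 1.0, 1.0]
grip_width: 0.599
grip_force: 0.0
time_s: 5.5
eef_pos: [461.5, 279.4, 4.7]
ee_rot: [-0.0, 0.993, 0.118, 0.001]
force: [-2.0, 0.1, 7.9]
grip_width: 0.244
grip_force: 108.8
```

```bash
python3 -m pendant '0 0 -0.03 0; 0 0 -0.04 0; 0 0 -0.04 0; 0 0 0 0.15; 0 0 0 0.15; 0 0 0 0.15; -0.003 0.055 0 0; -0.003 0.055 0 0; -0.003 0.055 0 0; -0.003 0.055 0 0'
python3 -m pendant '0 0 0 0; 0 0 0.02 0; 0 0 0 0'
python3 - <<'E'
from rig import viewer
import cv2,numpy as np
r=viewer.capture('wrist');cv2.imwrite('pics/w2.png',r['color'][:,:,::-1])
E
```

```text
time_s: 6.75
eef_pos: [401.7, 65.2, 113.7]
ee_rot: [0.0, 0.994, -0.107, 0.001]
force: [0.3, -0.6, -1.7]
grip_width: 0.248
grip_force: 108.2
time_s: 7.12
eef_pos: [401.8, 67.2, 92.8]
ee_rot: [-0.0, 0.994, -0.107, -0.001]
force: [-0.6, 0.8, -1.5]
grip_width: 0.249
grip_force: 108.4
```

View pics/w2.png

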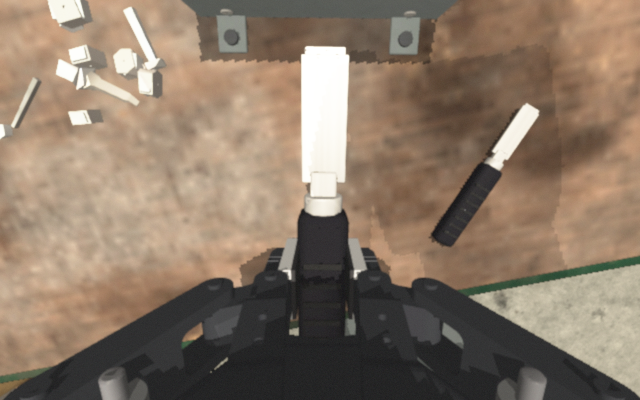

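The wrist view shows the lever firmly held, with its tip at (326,46). The box feet at (232,35) and (405,35) are level, so the yaw matches the box. I'll lower to notch height and check from the side and scene cameras.

```bash
python3 -m pendant '0 0 0.013 0; 0 0 0.013 0; 0 0 0 0; 0 0 0 0'
python3 - <<'E'
from h import *
from rig import viewer,ctrl
s=ctrl.sense();p=np.array(s['eef_pos']);a=-0.212;u=np.array([np.cos(a),np.sin(a),0]);v=np.array([-u[1],u[0],0])
w=viewer.capture('wrist');cw=w['color']
cs=[]
for n in ['side','scene']:
    r=viewer.capture(n);tip=p+95*u+[0,0,5.3]
    N=np.array([536.7,38.6,72]);k=r['color'][:,:,::-1]
    q=proj(r,(tip+N)/2);print(n,'tip',proj(r,tip),'notch',proj(r,N),'corners',[proj(r,N+v*b+[0,0,7]).round(1).tolist() for b in(-82,82)])
    x,y=(q-[33,24]).astype(int);c=k[y:y+48,x:x+66];print(x,y);cs.append(cv2.resize(c,None,fx=12,fy=6.2*2,interpolation=cv2.INTER_NEAREST)[:595,:792])
cs=[cv2.resize(c,(792,298)) if 0 else c for c in cs]
cv2.imwrite('pics/c_side.png',cs[0]);cv2.imwrite('pics/c_scene.png',cs[1]);cv2.imwrite('pics/w3.png',cw[:,:,::-1])
f=cw[:,:,::-1]
print('wrist tip exp',proj(w,p+95*u+[0,0,5.3]),'feet/wall',[proj(w,N+v*b+[0,0,z-72]) for b in(-82,82) for z in (0,79)])
E
```

```text
time_s: 7.68
eef_pos: [402.4, 66.6, 67.4]
ee_rot: [-0.0, 0.994, -0.107, 0.0]
force: [-0.6, -0.5, -1.1]
grip_width: 0.249
grip_force: 108.4
side tip [339.9634971  191.71084004] notch [328.59709913 189.42275536] corners [[337.0, 175.5], [319.3, 201.3]]
301 166
scene tip [328.24866224 209.46614914] notch [337.44646406 205.29254522] corners [[359.0, 211.7], [317.7, 195.4]]
299 183
wrist tip exp [317.5920875  53.4828148] feet/wall [array([450.88038537,   3.995762  ]), array([540.71989746, -78.20115337]), array([184.6137164,   4.5461047]), array([ 88.55010371, -77.10295883])]
```

View pics/c_side.png

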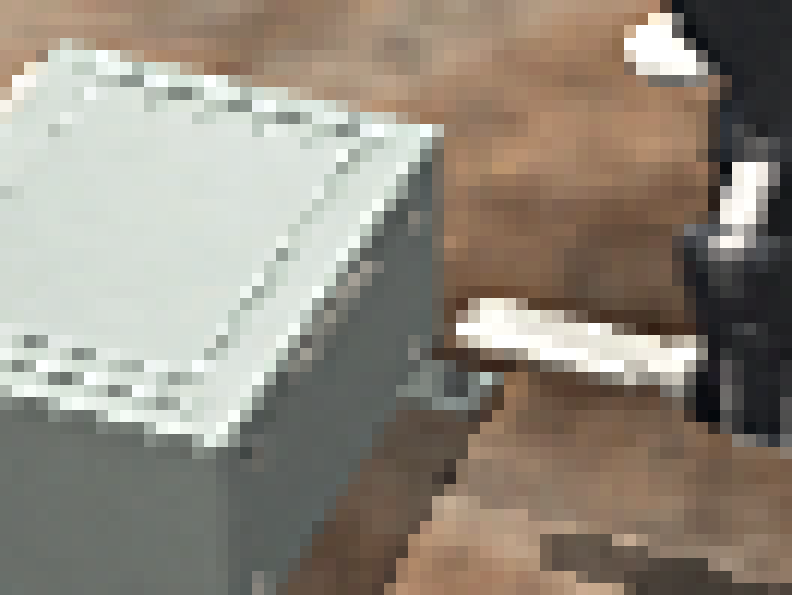

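View pics/w3.png

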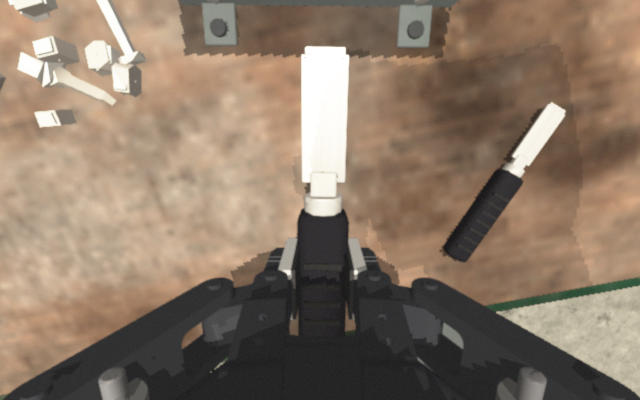

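The side crop shows the cover's front corners within 1 px of the predicted pose. The blade tip at crop (457,325) is near notch height. The wrist view puts the tip at (326,46), about 5 mm to the right of the box's middle. I'll shift over and feel my way in.

```bash
python3 -m pendant '0.015 -0.004 0 0; 0.013 0 0 0; 0 0 0 0'; python3 -m pendant '0.005 0 0 0; 0.005 0 0 0; 0.004 0 0 0; 0 0 0 0'; python3 -m pendant '0.004 0 0 0; 0.003 0 0 0; 0 0 0 0'
```

```text
time_s: 8.2
eef_pos: [431.1, 64.3, 67.3]
ee_rot: [0.0, 0.994, -0.107, 0.0]
force: [0.4, 0.4, -2.1]
grip_width: 0.247
grip_force: 108.4
time_s: 8.7
eef_pos: [444.4, 61.5, 67.3]
ee_rot: [0.0, 0.994, -0.107, 0.0]
force: [0.4, -0.2, -1.3]
grip_width: 0.248
grip_force: 108.4
time_s: 9.07
eef_pos: [451.2, 60.1, 67.3]
ee_rot: [-0.0, 0.994, -0.107, 0.0]
force: [0.5, -0.3, -2.1]
grip_width: 0.248
grip_force: 108.4
```

No contact, and the tip is about 10 mm past the wall. I'll go in further, then lift slowly.

```bash
python3 -m pendant '0.006 0 0 0; 0.006 0 0 0; 0 0 0 0'; python3 -m pendant '0 0 -0.003 0; 0 0 -0.002 0; 0 0 0 0'; python3 -m pendant '0 0 -0.003 0; 0 0 -0.003 0; 0 0 0 0'
```

```text
time_s: 9.45
eef_pos: [463.2, 57.4, 67.3]
ee_rot: [0.0, 0.994, -0.107, 0.0]
force: [0.5, 0.6, -2.1]
grip_width: 0.248
grip_force: 108.4
time_s: 9.82
eef_pos: [462.5, 57.6, 72.1]
ee_rot: [-0.0, 0.994, -0.107, -0.0]
force: [3.6, -0.1, -8.3]
grip_width: 0.248
grip_force: 108.1
time_s: 10.2
eef_pos: [462.7, 57.6, 78.7]
ee_rot: [0.0, 0.994, -0.107, 0.0]
force: [-0.5, -1.0, -2.7]
grip_width: 0.248
grip_force: 109.6
```

The force peaked at 8 N and then dropped, so the catch is released. Next I'll follow the arc at about 103 mm radius from the hinge.

```bash
python3 -m pendant '0.003 0 -0.010 0; 0.003 0 -0.010 0; 0.004 0 -0.010 0; 0.004 0 -0.009 0; 0.006 0 -0.0085 0; 0.006 0 -0.0085 0; 0 0 0 0'
python3 - <<'E'
from rig import viewer,models
import cv2
r=viewer.capture('side');cv2.imwrite('pics/s4.png',cv2.resize(r['color'][130:250,250:410,::-1],None,fx=5,fy=5))
E
```

```text
time_s: 11.08
eef_pos: [489.2, 51.8, 135.1]
ee_rot: [0.0, 0.994, -0.107, 0.001]
force: [-0.5, 0.1, -1.7]
grip_width: 0.249
grip_force: 109.8
```

View pics/s4.png

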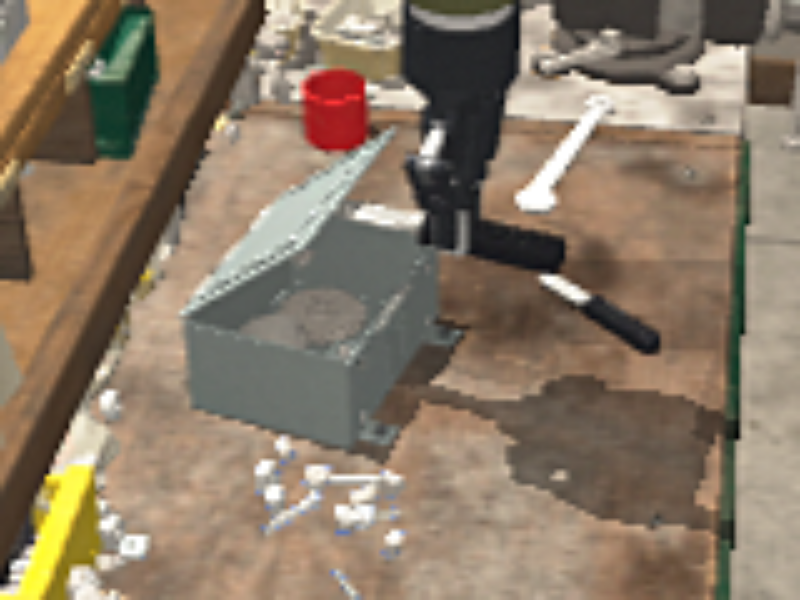

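The side crop shows the cover lifted about 40° on the blade, with the gripper clear of it and the cup and spanner untouched. I'll continue the arc.

```bash
python3 -m pendant '0.0075 0 -0.0072 0; 0.0075 0 -0.0072 0; 0.0085 0 -0.0056 0; 0.0085 0 -0.0056 0; 0.0095 0 -0.0037 0; 0.0095 0 -0.0037 0; 0.010 0 -0.0018 0; 0.010 0 -0.0018 0; 0.010 0 0 0; 0.010 0 0 0'; python3 -m pendant '0.005 0 0 0; 0 0 0 0'
```

```text
time_s: 12.38
eef_pos: [577.7, 32.6, 170.7]
ee_rot: [-0.0, 0.994, -0.107, -0.0]
force: [-1.4, -0.2, -1.0]
grip_width: 0.249
grip_force: 109.8
time_s: 12.62
eef_pos: [579.5, 32.3, 169.9]
ee_rot: [-0.0, 0.994, -0.107, -0.004]
force: [-16.6, 2.7, 2.4]
grip_width: 0.252
grip_force: 110.5
```

```bash
python3 -m pendant '-0.02 0 0 0; -0.05 0 0 0; -0.055 0 0 0; -0.05 0 0 0; 0 0 0 0; 0 0 0 0'
python3 - <<'E'
from h import *
from rig import viewer,models,ctrl
r=viewer.capture('side');cv2.imwrite('pics/s5.png',cv2.resize(r['color'][80:250,250:470,::-1],None,fx=3.5,fy=3.5))
p=np.array(ctrl.sense()['eef_pos']);u=np.array([np.cos(.212),-np.sin(.212),0])
for d in (98.5,-70): print(((proj(r,p+d*u+[0,0,5.3])-[250,80])*3.5).round())
w=viewer.capture('wrist')
E
```

```text
time_s: 13.38
eef_pos: [412.2, 68.6, 171.5]
ee_rot: [-0.0, 0.994, -0.107, 0.001]
force: [-0.4, 0.0, -1.7]
grip_width: 0.249
grip_force: 109.8
[301. 302.]
[476. 338.]
```

View pics/s5.png

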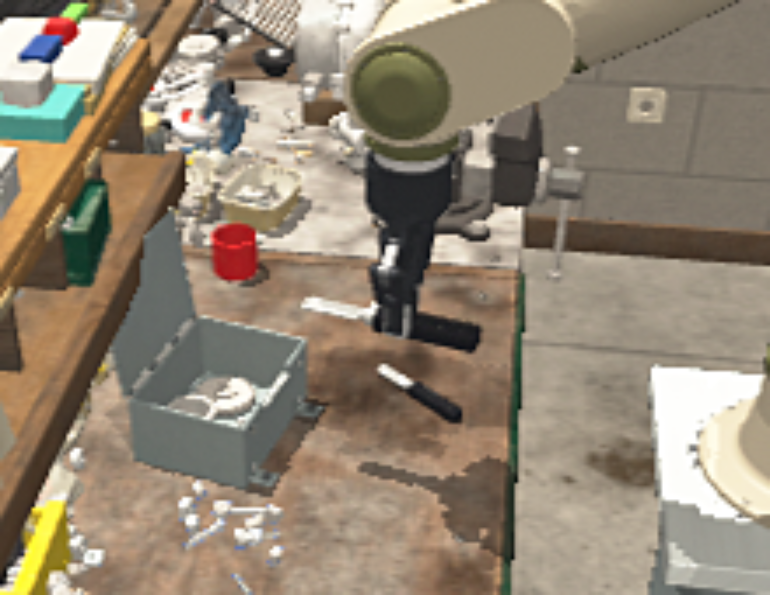

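The cover stands open, leaning slightly back, and the lever is still level in the grip (tip at (303,303), handle end at (478,338)). I'll return it to its original clear spot.

```bash
python3 -m pendant '0.001 -0.054 0 0; 0.001 -0.054 0 0; 0.001 -0.054 0 0; 0.001 -0.054 0 0; 0 0 0 -0.15; 0 0 0 -0.15; 0 0 0 -0.15; 0 0 0.055 0; 0 0 0.05 0; 0 0 0.04 0'
python3 -m pendant '0 0 0.012 0; 0 0 0.004 0; 0 0 0.003 0; 0 0 0 0'
```

```text
time_s: 14.72
eef_pos: [461.1, 278.9, 23.5]
ee_rot: [0.0, 0.993, 0.117, -0.001]
force: [0.0, 0.7, -1.4]
grip_width: 0.247
grip_force: 109.8
time_s: 15.22
eef_pos: [461.3, 279.3, 7.8]
ee_rot: [-0.0, 0.993, 0.118, 0.001]
force: [-0.5, -0.4, -1.6]
grip_width: 0.245
grip_force: 109.8
```

```bash
python3 -m pendant '0 0 0.002 0; 0 0 0.001 0; 0 0 0 0'
python3 -m pendant '0 0 0 0; 0 0 0 0; 0 0 0 0; 0 0 0 0' 0.6
python3 -m pendant '0 0 -0.02 0; 0 0 -0.05 0; 0 0 -0.06 0; 0 0 -0.05 0; 0 0 0 0; 0 0 0 0; 0 0 0 0'
python3 - <<'E'
from rig import viewer
import cv2,numpy as np
r=viewer.capture('side')['color'][130:280,250:410];w=viewer.capture('wrist')['color']
cv2.imwrite('pics/f.png',np.hstack([cv2.resize(r,(400,375)),cv2.resize(w,(400,250))[:375] if 0 else cv2.copyMakeBorder(cv2.resize(w,(400,250)),0,125,0,0,cv2.BORDER_CONSTANT)])[:,:,::-1])
E
```

```text
time_s: 15.6
eef_pos: [461.0, 279.1, 4.7]
ee_rot: [-0.0, 0.993, 0.118, 0.0]
force: [-2.0, -1.0, 5.4]
grip_width: 0.25
grip_force: 111.0
time_s: 16.1
eef_pos: [460.8, 279.0, 3.8]
ee_rot: [0.0, 0.993, 0.118, -0.0]
force: [-0.1, 0.2, 0.7]
grip_width: 0.602
grip_force: 0.0
time_s: 16.98
eef_pos: [460.2, 278.8, 182.4]
ee_rot: [0.0, 0.993, 0.118, -0.001]
force: [-0.8, 0.8, 0.4]
grip_width: 0.599
grip_force: 0.0
```

View pics/f.png

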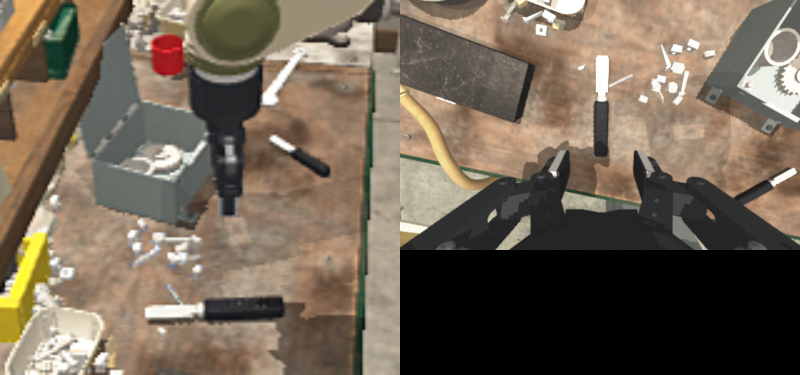

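The lever lies flat on the bench at (215,310) in the left image, released. The cover at (115,100) stands open, and the other things are where they were.

```bash
python3 -c "from rig import ctrl; print(ctrl.finish_job())"
```

```text
the job is handed in; nothing more can be done
None
```

The cover was pried past its catch with the large lever and stands open, leaning slightly back; the lever lies flat and released at its original spot, nothing else looked disturbed in the last pictures, and the job was handed in at about 17 s.

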